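Reset a tripped breaker on the breeding laboratory's bench power console

TASK

One of the three breakers on the grey bench power console has tripped: its ivory handle stands half-way while the other two are on. Reset it as an electrician would, pushing its handle fully down to off, against the stop, and then throwing it fully up to on so that it stays there. Leave the other two breakers on and do not disturb the jars, the canister, the forceps and the straw cutter around it.

Things in the scene. Friction and masses are not known exactly. Their poses are not given: they have to be found in the camera images.
- tripped_handle (a joint): swing of the tripped breaker's handle in rad, from square to the sloping face: -0.42 fully off (leaning down the slope to the low front edge, towards a green mark), 0 half-way, +0.42 fully on (leaning up the slope, towards a red mark). While tripped it will not stay on: a spring throws it back to half-way. It resets in the stiffer last part of the off stroke, beyond -0.35, at the stop
- tripped_breaker_pivot (a point): point on the hinge axis of the tripped breaker's handle, inside the breaker, half-way across its 75 mm width; fixed. Axes: x level, from the console's front to its rear (the way a handle goes to on), y along the hinge, z up. The face slopes up at 0.15 rad towards +x. Square to the slope, the breaker's flat nose lies 24 mm above this point and reaches 31 mm up and down the slope from it; beyond, the breaker is 12 mm lower and the panel 20 mm
- tripped_handle_tip (a point): in the middle of the end block of the tripped handle (ivory), 42 mm from the pivot; moves with it. End block 22 wide (y) x 11 thick x 20 mm long, shank 8 mm thick; the end is 52 mm from the pivot, 28 mm out of the nose. Hinged, not loose. 2 to 8 N near its end move it; it snaps over centre, and stays on or off once there
- handle_b (a joint): an identical breaker of the console whose handle starts on and must stay on; joint value as for the tripped handle: about +0.42 rad is on
- breaker_b_pivot (a point): point on the hinge axis of that breaker's handle, inside the breaker, half-way across its 75 mm width; fixed. Axes: x level, from the console's front to its rear (the way a handle goes to on), y along the hinge, z up. The three charcoal breakers, each 130 x 75 mm, sit side by side at 85 mm pitch in an order that varies, and are alike
- handle_c (a joint): an identical breaker of the console whose handle starts on and must stay on; joint value as for the tripped handle: about +0.42 rad is on
- breaker_c_pivot (a point): point on the hinge axis of that breaker's handle, inside the breaker, half-way across its 75 mm width; fixed. Axes: x level, from the console's front to its rear (the way a handle goes to on), y along the hinge, z up
- console: bench power console, light grey sheet metal, fixed: x from -110 (front, with three white socket outlets) to +130 mm (rear), 290 mm wide (y), origin on the table. Front edge 80 mm high; the face slopes up at 0.15 rad from there to a flat rear ledge 107 mm high, from x = +70 to +130 mm
- jar_blue: clear-grey specimen jar with a blue lid, 58 mm across, 105 mm high, origin at the middle of its foot; beside the console, to be left alone
- jar_yellow: the same jar with a yellow lid; to be left alone
- jar_blue2: a second jar with a blue lid; to be left alone
- straw_canister: ivory canister, 48 mm across, 128 mm high, origin at the middle of its foot; to be left alone
- forceps: steel ring forceps, 270 mm long, 8 mm high, lying on the table in front of the console, origin under their joint, x to the tips; to be left alone
- straw_cutter: blue and white straw cutter, 24 x 60 mm, 24 mm high, lying on the console's rear ledge, origin under its middle; to be left alone

How it is judged (in metres and radians):
On the way, in this order (a step that is already met when the one before it is completed fails the run):
1. the tripped handle is pushed fully off, to its stop, to reset the breaker (value of joint tripped_handle below -0.33 rad), for 0.05 s.
2. the reset handle is thrown fully on (value of joint tripped_handle above 0.35 rad), for 0.2 s.
At the end, for the whole second after the job is handed in: the breaker that had tripped stands on by itself, at rest (handle beyond +0.35 rad), having first been pushed fully off (beyond -0.33 rad); the other two breakers are still on (beyond +0.35 rad); jars, canister, forceps and straw cutter are within 30 mm of where they were (value of joint each of tripped_handle, handle_b, handle_c above 0.35 rad and velocity of joint tripped_handle below 0.1 rad/s and distance of each of jar_blue, jar_yellow, jar_blue2, straw_canister, forceps, straw_cutter from where it was at the start of the episode below 0.03 m); the robot touches nothing.
It fails at once if another breaker is switched off (value of joint any of handle_b, handle_c below 0.2 rad).
It fails at once if a jar, the canister, the forceps or the straw cutter is pushed more than 30 mm away or knocked over (distance of any of jar_blue, jar_yellow, jar_blue2, straw_canister, forceps, straw_cutter from where it was at the start of the episode above 0.03 m or angle between any of jar_blue, jar_yellow, jar_blue2, straw_canister, forceps, straw_cutter's own z axis and vertical above 0.5 rad).
It also fails if it takes over 38 s, if anything falls off the work surface, if the arm or the gripper's body presses on something with over 40 N, if the wrist force passes 120 N, or if a joint passes its speed limit or range.

ROBOT

A 6-joint arm with a two-finger parallel gripper is mounted at the origin on the work surface. World frame = base frame: x ahead of the robot, y to its left, z up, the work surface at z = 0. Lengths are in mm, angles in rad, forces in N, time in s.
With the tool pointing down it reaches from about 375 to 900 mm from the base axis. Payload 3.1 kg.
Tool frame: the origin (TCP) lies at the very end of the fingers, on their centre line; the grasp point (between the pads) lies 19 mm behind it; z points along the fingers, y is the direction in which the jaws open and shut (so a half turn about z gives the same grasp; the last joint's range is limited). The gripper opens to 85 mm and grips with 20 to 120 N. Pads are 22 mm wide; open, the fingers measure 114 mm over their backs; the gripper's body (76 mm by 85 mm) begins 54 mm behind the grasp point. The pads swing forward as they close: fully open they stand 13 mm farther back than shut.
Start: joints at [-1.302, 0.527, 1.433, -0, 1.181, -0.178], TCP at [270.07, -563.613, 231.31] pointing down, gripper open.
Joint ranges: [-3.08, 3.08], [-0.75, 2.2], [0.22, 2.44], [-1.43, 4.57], [0, 2.65], [-2.85, 2.85]. Speed limits (rad/s): [2.79, 2.79, 3.14, 3.14, 3.14, 3.14].

INTERFACE

Orientations are given as a rotation vector (axis times angle).
In Python, from workcell import * gives the robot as it stands.
- The arm moves only by the tool jog_arm, never from a script. Its argument "motion" is a list of rows, each an object with "xyz": the shift along the tool's x, y, z normalised to -1 to 1, where 1 is 0.25 m, a list of three; "turn": the turn, a rotation vector about the tool's x, y, z normalised to -1 to 1, where 1 is pi/2 rad, a list of three; "hand": the opening, from -1 (shut) to 1 (fully open). In form: [{"xyz": [tx, ty, tz], "turn": [rx, ry, rz], "hand": hand}, ...]. A call has 1 to 20 rows; each row shifts and turns the commanded pose from where the row before left it, along the tool's axes as they then stand; what a row does not reach is not made up. A row lasts 1/10 s, in which the tool goes at most 50 mm and 8.59 degrees, less where a joint would pass 70% of its speed; a pose out of reach is approached as far as the arm can. A call with a number of a shift or a turn outside -1 to 1 is refused whole. A call with a gripper value outside its range is refused whole. The fingers move at their own pace and stop on an object; "squeeze" is the grip in N (left out, the last holds). Time passes only in rows, so rows that do not move let the fingers close. It gives the time, the measured TCP pose, the force and the opening at its end, in the units of the state.
- get_state(): the state, without advancing time (a new reading comes with each control period).
- get_image(name): name is "scene" or "top"; returns the picture (400x640x3 uint8, red, green, blue); there is no depth.
- camera_params(name): a dict with "vfov" (degrees; the focal length in pixels is half the picture's height over the tangent of half this angle, whatever the lens; pixels are square), "cx", "cy" (the principal point, pixels), "k1" (the pictures are not rectified: a ray, as slopes to the right and down, at radius r is drawn at 1 + k1 r^2 times it, then the intrinsics apply), "T" (4x4, takes a point from camera to world coordinates). Camera axes: x right, y down, z forward; pixel columns grow to the right and rows downward; lengths in mm; the calibration is good to about 2 mm. A picture is of the moment at which its call begins. camera_params takes no time and is no camera call.
- sign_off(): hands the job in, once; it reports no verdict.
Trained networks look in the newest picture that a camera, given by its name, has taken for a name from the list of things; names that differ only in an ending like _2 or _b are one class to them, and where a whole thing is asked for, a point or a joint stands for the part that bears it (a point fixed in the world has none). Each returns a list of dicts, best first, with "score" (0 to 1); they miss things now and then, are a little off and sometimes report something else, mostly with a low value. They report only what shows in the picture. A call takes as long as a camera call.
- look_for(thing, camera): "extent" ([left, top, right, bottom] in pixels, round what is visible of it).
- spot_point(thing, camera): "position" ([column, row] in pixels: a listed point, or the origin of a listed thing).
The state is a dict: "t": time; "joint_positions": joint angles; "joint_velocities": joint speeds; "joint_torque": joint torques, N m; "position": TCP position; "tool_rot": TCP orientation; "contact_force": force on the tool from outside, world axes, zero at the start; "ft_torque": the same for the moment, N m; "gripper_width": finger opening in mm.
Only numpy, scipy, OpenCV 4.12 (cv2) and the standard library are available. Lean on these libraries where they do the work, as an engineer would, in place of code of your own. Each camera call takes 0.05 s, during which the arm holds its last target. There are 200 camera calls.

## Working session

There is one attempt and no reset: what is moved stays moved. The work goes in short steps, Python scripts to look and compute and a tool call to move; the robot and the scene stay as the last step left them, time stands still between calls to the robot, and variables do not carry over. Pictures are saved under pics/ and viewed, on a budget of 10 in all, crops included, one or two more only if the job needs it, and the job is handed in when it is done.

Besides the shell and the picture viewer there is one more tool, called after "Emit:" by a JSON object that holds its "name" and its "arguments", one argument or row to a line. jog_arm: Moves the arm, as the interface text tells. Its arguments: {"type":"object","properties":{"motion":{"type":"array","items":{"type":"object","properties":{"xyz":{"type":"array","items":{"type":"number","minimum":-1,"maximum":1}},"turn":{"type":"array","items":{"type":"number","minimum":-1,"maximum":1}},"hand":{"type":"number"}}}},"squeeze":{"type":"number"}},"required":["motion"]}

```bash
mkdir -p pics
python3 - <<'E'
from workcell import *
import cv2
for n in("scene","top"):
    cv2.imwrite(f"pics/{n}0.png",get_image(n)[:,:,::-1]); c=camera_params(n); print(c)
    for t in("tripped_handle_tip","tripped_breaker_pivot","breaker_b_pivot","console"):
        print(n,t,spot_point(t,n)[:4])
    print(look_for("tripped_handle",n)[:4])
print(get_state())
E
```

```text
{'vfov': 55.35204354681821, 'cx': 315.5720070649008, 'cy': 204.63966394285885, 'k1': -0.09307614865001525, 'T': array([[-2.43407891e-01,  7.95715793e-01, -5.54607046e-01,
         1.06374559e+03],
       [ 9.69754461e-01,  2.10345775e-01, -1.23818176e-01,
         1.65587843e+02],
       [ 1.81351714e-02, -5.67970978e-01, -8.22848761e-01,
         8.58582680e+02],
       [ 0.00000000e+00,  0.00000000e+00,  0.00000000e+00,
         1.00000000e+00]])}
scene tripped_handle_tip [{'position': [299.9, 179.4], 'score': 0.51}, {'position': [226.8, 187.4], 'score': 0.42}]
scene tripped_breaker_pivot [{'position': [302.2, 193.6], 'score': 0.73}]
scene breaker_b_pivot [{'position': [335.2, 198.6], 'score': 0.87}]
scene console [{'position': [302.0, 215.6], 'score': 0.61}]
[]
{'vfov': 50.47898923473457, 'cx': 322.6154345726492, 'cy': 205.75675374657155, 'k1': -0.024331874497174298, 'T': array([[ 3.60084627e-03, -9.91481958e-01,  1.30194319e-01,
         4.29093644e+02],
       [-9.99921450e-01, -5.13298952e-03, -1.14344703e-02,
         4.87132817e+01],
       [ 1.20053571e-02, -1.30142919e-01, 
[... 503 characters left out ...]
 0.57}]
{'t': 0.6, 'joint_positions': array([-1.30251192e+00,  5.27461114e-01,  1.43268568e+00, -2.34073423e-05,
        1.18142547e+00, -1.78489233e-01]), 'joint_velocities': array([ 0.00101724, -0.00116103,  0.00045463,  0.00328418, -0.00040872,
       -0.00026553]), 'joint_torque': array([-1.16082756e-03, -4.42049646e+01, -1.78324878e+01, -1.61905068e-04,
        1.02870279e-03,  7.41733629e-06]), 'position': array([ 270.05719721, -563.61942635,  231.33888227]), 'tool_rot': array([ 3.06350882e+00,  6.95977068e-01, -3.25444703e-05]), 'contact_force': array([-0.01394349, -0.56283499, -0.43023277]), 'ft_torque': array([0.00403618, 0.04211959, 0.01351435]), 'gripper_width': 85.48230977367872}
```

Run:
```python
import cv2
a=cv2.imread("pics/scene0.png")[90:340,130:530];b=cv2.imread("pics/top0.png")[110:360,180:480]
cv2.imwrite("pics/sc.png",cv2.resize(a,(800,500),interpolation=2));cv2.imwrite("pics/tc.png",cv2.resize(b,(720,600),interpolation=2))
```

```text
(no output)
```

View pics/sc.png

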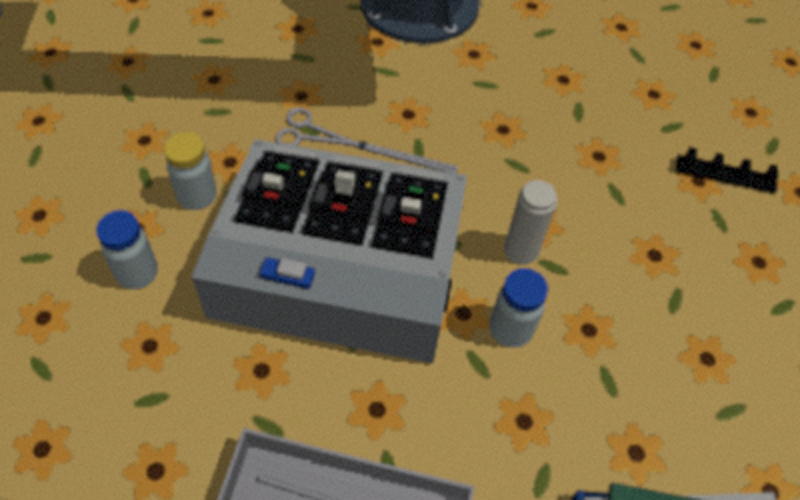

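View pics/tc.png

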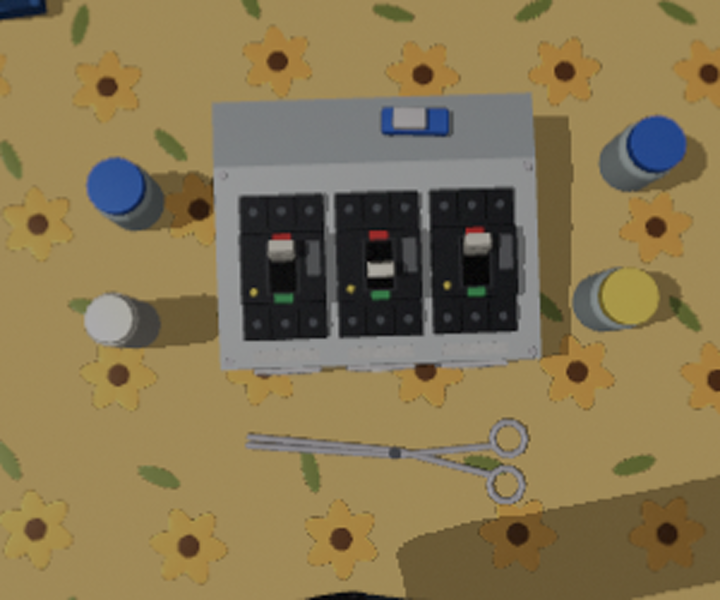

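The middle breaker, at (380,268) in the top crop and (345,181) in the scene crop, is the tripped one. The other two are on. The forceps lie in front of the console, the cutter is on the rear ledge behind the middle and right breakers, and the jars and canister stand at the sides.

```bash
cat > h.py <<'E'
from workcell import *
import numpy as np
from scipy.spatial.transform import Rotation as R
from scipy.optimize import least_squares
def proj(n,P):
    c=camera_params(n); T=c["T"]; q=(np.atleast_2d(P)-T[:3,3])@T[:3,:3]
    s=q[:,:2]/q[:,2:]; s=s*(1+c["k1"]*(s**2).sum(1,keepdims=True))
    f=200/np.tan(np.radians(c["vfov"]/2)); return s*f+[c["cx"],c["cy"]]
def tri(uv):
    P0=np.array([470,20,100.])
    r=least_squares(lambda P:np.concatenate([proj(n,P)[0]-u for n,u in uv.items()]),P0); return r.x,np.abs(r.fun).max()
E
python3 - <<'E'
from h import *
C=np.array([[130,145,107],[130,-145,107],[-110,145,80],[-110,-145,80.]])
top=np.array([[213,103],[531,94],[222,367],[541,357]])/2.4+[180,110]
# scene: image-left is -y
sc=np.array([[440,330],[199,277],[467,176],[255,143]])/2+[130,90]
def W(p,C): return R.from_euler('z',p[2]).apply(C)+[p[0],p[1],0]
for use in ("both","top","scene"):
    def f(p):
        r=[]
        if use!="scene": r.append(proj("top",W(p,C))-top)
        if use!="top": r.append(proj("scene",W(p,C))-sc)
        return np.concatenate(r).ravel()
    r=least_squares(f,[450,30,0]); print(use,r.x,r.fun.reshape(-1,2).round(1).tolist())
for a,b in (([338,222.3],[302.5,180.7]),([337.5,220.9],[299.9,179.4])): print("tip",tri({"top":np.array(a),"scene":np.array(b)}))
print("piv",tri({"top":np.array([334.4,221.7]),"scene":np.array([302.2,193.6])}))
E
```

```text
both [5.39653497e+02 8.54684879e+00 3.85295280e-02] [[-1.3, -0.8], [-0.7, -1.2], [-1.6, 0.6], [-0.8, 0.1], [0.3, -1.8], [-4.1, 0.2], [0.0, -0.1], [-0.4, -2.1]]
top [5.38970860e+02 6.22483889e+00 3.74293419e-02] [[-0.1, -0.6], [0.5, -0.8], [-0.5, 0.9], [0.2, 0.4]]
scene [5.41189762e+02 1.16762223e+01 3.98571711e-02] [[1.6, -1.0], [-3.0, 1.1], [1.1, 0.5], [0.4, -1.4]]
tip (array([509.88234537,   6.84275158, 126.66794007]), np.float64(0.22076403897921182))
tip (array([512.68791634,   5.34185499, 134.12092368]), np.float64(1.443270018957378))
piv (array([515.72826506,  10.33491488,  81.99951462]), np.float64(0.9894246424368589))
```

Emit:
{"name": "jog_arm", "arguments": {
  "motion": [
    {"xyz": [0, 0, 0], "turn": [0, 0, 0.0867], "hand": -1},
    {"xyz": [0, 0, 0], "turn": [0, 0, 0.0867], "hand": -1},
    {"xyz": [0, 0, 0], "turn": [0, 0, 0.0867], "hand": -1},
    {"xyz": [0.0686, -0.1316, 0], "turn": [0, 0, 0], "hand": -1},
    {"xyz": [0.0686, -0.1316, 0], "turn": [0, 0, 0], "hand": -1},
    {"xyz": [0.0686, -0.1316, 0], "turn": [0, 0, 0], "hand": -1},
    {"xyz": [0.0686, -0.1316, 0], "turn": [0, 0, 0], "hand": -1},
    {"xyz": [0.0686, -0.1316, 0], "turn": [0, 0, 0], "hand": -1},
    {"xyz": [0.0686, -0.1316, 0], "turn": [0, 0, 0], "hand": -1},
    {"xyz": [0.0686, -0.1316, 0], "turn": [0, 0, 0], "hand": -1},
    {"xyz": [0.0686, -0.1316, 0], "turn": [0, 0, 0], "hand": -1},
    {"xyz": [0.0686, -0.1316, 0], "turn": [0, 0, 0], "hand": -1},
    {"xyz": [0.0686, -0.1316, 0], "turn": [0, 0, 0], "hand": -1},
    {"xyz": [0.0686, -0.1316, 0], "turn": [0, 0, 0], "hand": -1},
    {"xyz": [0.0686, -0.1316, 0], "turn": [0, 0, 0], "hand": -1},
    {"xyz": [0.0686, -0.1316, 0], "turn": [0, 0, 0], "hand": -1},
    {"xyz": [0.0686, -0.1316, 0], "turn": [0, 0, 0], "hand": -1},
    {"xyz": [0.0686, -0.1316, 0], "turn": [0, 0, 0], "hand": -1},
    {"xyz": [0.0686, -0.1316, 0], "turn": [0, 0, 0], "hand": -1},
    {"xyz": [0.0686, -0.1316, 0], "turn": [0, 0, 0], "hand": -1}
  ]
}}

```text
t: 2.6
position: [540.6, 7.9, 231.6]
tool_rot: [3.141, 0.06, 0.001]
contact_force: [0.0, -0.4, -0.6]
gripper_width: 0.0
```

Emit:
{"name": "jog_arm", "arguments": {
  "motion": [
    {"xyz": [0.016, 0, 0.081], "turn": [0, 0, 0], "hand": -1},
    {"xyz": [0, 0, 0.081], "turn": [0, 0, 0], "hand": -1},
    {"xyz": [0, 0, 0.081], "turn": [0, 0, 0], "hand": -1},
    {"xyz": [0, 0, 0.081], "turn": [0, 0, 0], "hand": -1},
    {"xyz": [0, 0, 0], "turn": [0, 0, 0], "hand": -1}
  ]
}}

```text
t: 3.1
position: [542.1, 7.0, 148.0]
tool_rot: [-3.14, -0.06, 0.009]
contact_force: [-0.3, -0.2, 0.1]
gripper_width: -0.2
```

Run:
```python
from h import *
import cv2
a=get_image("scene")[130:280,220:410,::-1];b=get_image("top")[130:280,230:420,::-1]
cv2.imwrite("pics/n1.png",np.vstack([cv2.resize(a[:75*2],(760,600),interpolation=2)]))
cv2.imwrite("pics/n1.png",np.hstack([cv2.resize(i,(400,316),interpolation=2) for i in(a,b)]))
s=get_state();print(s["position"],s["contact_force"],proj("scene",s["position"]),proj("top",s["position"]))
```

```text
[544.15888694   6.54369608 150.44886867] [ 0.24424791 -0.15449197  0.10524232] [[298.19265876 185.50811934]] [[338.49964127 204.48014356]]
```

View pics/n1.png

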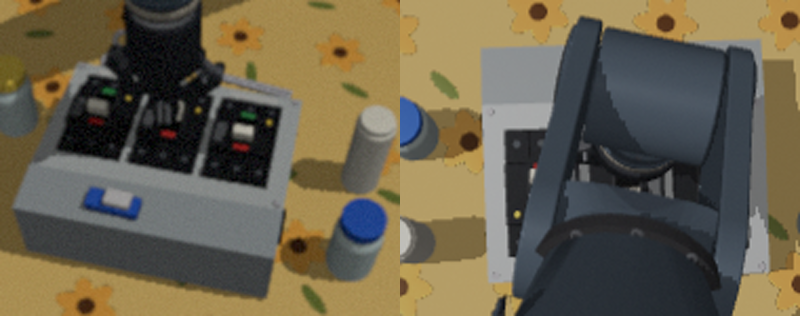

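The fingers, at about (165,115) in the left crop, project where expected, just behind the middle handle. I'll lower them next.

Emit:
{"name": "jog_arm", "arguments": {
  "motion": [
    {"xyz": [0, 0, 0.05], "turn": [0, 0, 0], "hand": -1},
    {"xyz": [0, 0, 0.05], "turn": [0, 0, 0], "hand": -1},
    {"xyz": [0, 0, 0], "turn": [0, 0, 0], "hand": -1}
  ]
}}

```text
t: 3.5
position: [542.8, 6.7, 123.9]
tool_rot: [-3.14, -0.06, 0.005]
contact_force: [-0.8, -0.2, 0.0]
gripper_width: 0.2
```

Emit:
{"name": "jog_arm", "arguments": {
  "motion": [
    {"xyz": [-0.03, 0, 0], "turn": [0, 0, 0], "hand": -1},
    {"xyz": [-0.03, 0, 0], "turn": [0, 0, 0], "hand": -1},
    {"xyz": [0, 0, 0], "turn": [0, 0, 0], "hand": -1}
  ]
}}

```text
t: 3.8
position: [527.6, 6.1, 125.6]
tool_rot: [-3.141, -0.06, 0.002]
contact_force: [0.4, 0.2, 0.0]
gripper_width: -0.1
```

Emit:
{"name": "jog_arm", "arguments": {
  "motion": [
    {"xyz": [-0.02, 0, 0], "turn": [0, 0, 0], "hand": -1},
    {"xyz": [-0.02, 0, 0], "turn": [0, 0, 0], "hand": -1},
    {"xyz": [0, 0, 0], "turn": [0, 0, 0], "hand": -1}
  ]
}}

```text
t: 4.1
position: [522.1, 5.2, 126.2]
tool_rot: [3.14, 0.059, 0.013]
contact_force: [5.3, -0.1, -1.1]
gripper_width: 0.2
```

Emit:
{"name": "jog_arm", "arguments": {
  "motion": [
    {"xyz": [-0.016, 0, 0], "turn": [0, 0, 0], "hand": -1},
    {"xyz": [-0.016, 0, 0], "turn": [0, 0, 0], "hand": -1},
    {"xyz": [0, 0, 0], "turn": [0, 0, 0], "hand": -1}
  ]
}}

```text
t: 4.4
position: [517.6, 4.4, 127.1]
tool_rot: [3.139, 0.058, 0.024]
contact_force: [6.9, 0.1, -1.6]
gripper_width: 0.2
```

Emit:
{"name": "jog_arm", "arguments": {
  "motion": [
    {"xyz": [-0.016, 0, 0], "turn": [0, 0, 0], "hand": -1},
    {"xyz": [0, 0, 0], "turn": [0, 0, 0], "hand": -1}
  ]
}}

```text
t: 4.6
position: [511.8, 4.2, 126.8]
tool_rot: [3.139, 0.059, 0.018]
contact_force: [6.3, 0.1, -0.9]
gripper_width: 0.0
```

Emit:
{"name": "jog_arm", "arguments": {
  "motion": [
    {"xyz": [-0.016, 0, 0.004], "turn": [0, 0, 0], "hand": -1},
    {"xyz": [0, 0, 0], "turn": [0, 0, 0], "hand": -1}
  ]
}}

```text
t: 4.8
position: [511.7, 4.0, 126.8]
tool_rot: [3.139, 0.057, 0.032]
contact_force: [11.5, 2.4, 1.0]
gripper_width: -0.2
```

Emit:
{"name": "jog_arm", "arguments": {
  "motion": [
    {"xyz": [-0.016, 0, 0], "turn": [0, 0, 0], "hand": -1},
    {"xyz": [0, 0, 0], "turn": [0, 0, 0], "hand": -1}
  ]
}}

```text
t: 5.0
position: [511.1, 3.6, 127.5]
tool_rot: [3.138, 0.056, 0.044]
contact_force: [16.2, 3.8, -1.3]
gripper_width: 0.0
```

Emit:
{"name": "jog_arm", "arguments": {
  "motion": [
    {"xyz": [-0.016, 0, 0], "turn": [0, 0, 0], "hand": -1},
    {"xyz": [0, 0, 0], "turn": [0, 0, 0], "hand": -1}
  ]
}}

```text
t: 5.2
position: [510.5, 3.0, 128.4]
tool_rot: [3.136, 0.055, 0.055]
contact_force: [20.5, 5.6, -1.0]
gripper_width: 0.3
```

Emit:
{"name": "jog_arm", "arguments": {
  "motion": [
    {"xyz": [-0.016, 0, 0], "turn": [0, 0, 0], "hand": -1},
    {"xyz": [0, 0, 0], "turn": [0, 0, 0], "hand": -1}
  ]
}}

```text
t: 5.4
position: [510.0, 2.4, 129.2]
tool_rot: [3.135, 0.054, 0.068]
contact_force: [25.2, 5.2, -0.8]
gripper_width: -0.1
```

Emit:
{"name": "jog_arm", "arguments": {
  "motion": [
    {"xyz": [0.04, 0, 0], "turn": [0, 0, 0], "hand": -1},
    {"xyz": [0.04, 0, 0], "turn": [0, 0, 0], "hand": -1},
    {"xyz": [0.04, 0, 0], "turn": [0, 0, 0], "hand": -1},
    {"xyz": [0, 0, -0.1], "turn": [0, 0, 0], "hand": -1},
    {"xyz": [0, 0, -0.1], "turn": [0, 0, 0], "hand": -1},
    {"xyz": [0, 0, 0], "turn": [0, 0, 0], "hand": -1}
  ]
}}

```text
t: 6.0
position: [522.1, 5.6, 176.3]
tool_rot: [3.14, 0.06, 0.005]
contact_force: [0.6, 0.1, -0.1]
gripper_width: 0.2
```

Run:
```python
from h import *
import cv2
a=get_image("scene")[140:240,230:370,::-1]
cv2.imwrite("pics/n2.png",cv2.resize(a,(770,550),interpolation=2))
s=get_state();print(s["position"],s["contact_force"])
p=np.array([518.3,6.2,89])
for q in(-.42,-.3,0,.42): print(q,proj("scene",p+42*np.array([np.sin(q-.15),0.038*np.sin(q-.15),np.cos(q-.15)])))
print(spot_point("tripped_handle_tip","scene"))
```

```text
[521.02838125   5.73914343 174.98000002] [ 0.2201246  -0.24207078 -0.3610435 ]
-0.42 [[303.22056513 176.74104328]]
-0.3 [[302.80899667 177.47793218]]
0 [[301.6802395  180.29302876]]
0.42 [[300.0327228  186.14770716]]
[{'position': [300.3, 176.5], 'score': 0.45}, {'position': [336.5, 200.1], 'score': 0.18}]
```

View pics/n2.png

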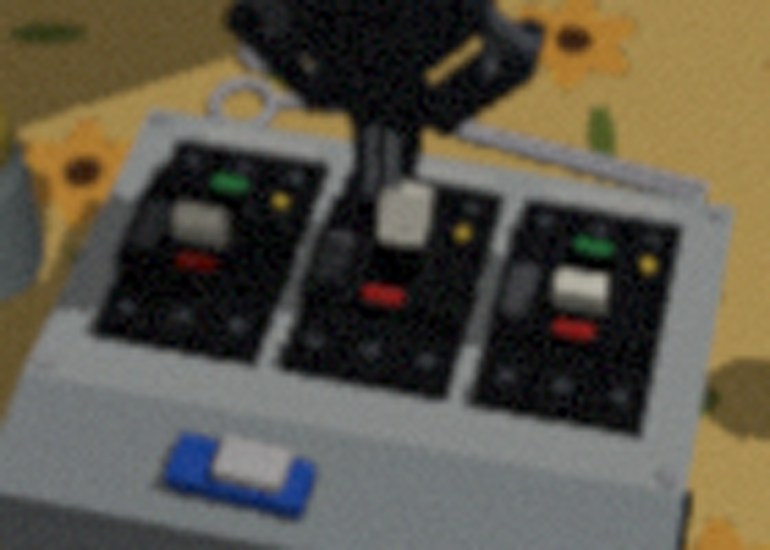

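The middle handle, at about (405,214) in the crop, now lies over its green mark, so it is off and staying there. Next I'll go round to its front side.

Emit:
{"name": "jog_arm", "arguments": {
  "motion": [
    {"xyz": [-0.058, 0, 0], "turn": [0, 0, 0], "hand": -1},
    {"xyz": [-0.058, 0, 0], "turn": [0, 0, 0], "hand": -1},
    {"xyz": [-0.058, 0, 0], "turn": [0, 0, 0], "hand": -1},
    {"xyz": [-0.066, 0, 0], "turn": [0, 0, 0], "hand": -1},
    {"xyz": [0, 0, 0], "turn": [0, 0, 0], "hand": -1},
    {"xyz": [0, 0, 0.068], "turn": [0, 0, 0], "hand": -1},
    {"xyz": [0, 0, 0.068], "turn": [0, 0, 0], "hand": -1},
    {"xyz": [0, 0, 0.068], "turn": [0, 0, 0], "hand": -1},
    {"xyz": [0, 0, 0], "turn": [0, 0, 0], "hand": -1}
  ]
}}

```text
t: 7.0
position: [459.9, 3.7, 121.0]
tool_rot: [-3.14, -0.06, 0.008]
contact_force: [0.6, 0.7, -0.3]
gripper_width: 0.2
```

Emit:
{"name": "jog_arm", "arguments": {
  "motion": [
    {"xyz": [0.025, 0, 0], "turn": [0, 0, 0], "hand": -1},
    {"xyz": [0.025, 0, 0], "turn": [0, 0, 0], "hand": -1},
    {"xyz": [0.025, 0, 0], "turn": [0, 0, 0], "hand": -1},
    {"xyz": [0, 0, 0], "turn": [0, 0, 0], "hand": -1}
  ]
}}

```text
t: 7.4
position: [478.7, 4.4, 123.8]
tool_rot: [-3.141, -0.061, 0.006]
contact_force: [-2.6, -0.8, 2.2]
gripper_width: 0.3
```

Emit:
{"name": "jog_arm", "arguments": {
  "motion": [
    {"xyz": [0.025, 0, 0], "turn": [0, 0, 0], "hand": -1},
    {"xyz": [0.025, 0, 0], "turn": [0, 0, 0], "hand": -1},
    {"xyz": [0, 0, 0], "turn": [0, 0, 0], "hand": -1}
  ]
}}

```text
t: 7.7
position: [492.4, 4.8, 123.9]
tool_rot: [-3.141, -0.06, 0.0]
contact_force: [-1.2, 0.2, -0.2]
gripper_width: 0.0
```

Emit:
{"name": "jog_arm", "arguments": {
  "motion": [
    {"xyz": [0.025, 0, 0], "turn": [0, 0, 0], "hand": -1},
    {"xyz": [0.025, 0, 0], "turn": [0, 0, 0], "hand": -1},
    {"xyz": [0, 0, 0], "turn": [0, 0, 0], "hand": -1}
  ]
}}

```text
t: 8.0
position: [507.6, 4.7, 123.7]
tool_rot: [3.14, 0.06, 0.008]
contact_force: [0.4, 0.2, 1.2]
gripper_width: -0.0
```

Emit:
{"name": "jog_arm", "arguments": {
  "motion": [
    {"xyz": [0.018, 0, 0], "turn": [0, 0, 0], "hand": -1},
    {"xyz": [0.018, 0, 0], "turn": [0, 0, 0], "hand": -1},
    {"xyz": [0, 0, 0], "turn": [0, 0, 0], "hand": -1}
  ]
}}

```text
t: 8.3
position: [513.7, 5.3, 123.2]
tool_rot: [3.141, 0.061, -0.002]
contact_force: [-3.2, -1.4, 2.5]
gripper_width: -0.1
```

Emit:
{"name": "jog_arm", "arguments": {
  "motion": [
    {"xyz": [0.02, 0, 0], "turn": [0, 0, 0], "hand": -1},
    {"xyz": [0.02, 0, 0], "turn": [0, 0, 0], "hand": -1},
    {"xyz": [0, 0, 0], "turn": [0, 0, 0], "hand": -1},
    {"xyz": [0, 0, 0], "turn": [0, 0, 0], "hand": -1}
  ]
}}

```text
t: 8.7
position: [514.2, 5.6, 123.0]
tool_rot: [-3.141, -0.064, 0.033]
contact_force: [-18.0, -6.4, 15.5]
gripper_width: -0.2
```

Emit:
{"name": "jog_arm", "arguments": {
  "motion": [
    {"xyz": [-0.04, 0, 0], "turn": [0, 0, 0], "hand": -1},
    {"xyz": [-0.08, 0, 0], "turn": [0, 0, 0], "hand": -1},
    {"xyz": [-0.08, 0, 0], "turn": [0, 0, 0], "hand": -1},
    {"xyz": [0, 0, -0.12], "turn": [0, 0, 0], "hand": -1},
    {"xyz": [0, 0, -0.12], "turn": [0, 0, 0], "hand": -1},
    {"xyz": [0, 0, -0.12], "turn": [0, 0, 0], "hand": -1},
    {"xyz": [0, 0, 0], "turn": [0, 0, 0], "hand": -1},
    {"xyz": [0, 0, 0], "turn": [0, 0, 0], "hand": -1}
  ]
}}

```text
t: 9.5
position: [475.0, 3.8, 214.0]
tool_rot: [3.14, 0.06, 0.006]
contact_force: [0.6, 0.9, -0.3]
gripper_width: -0.5
```

Run:
```python
from h import *
import cv2
a=get_image("scene")[110:260,180:410,::-1]
cv2.imwrite("pics/n3.png",cv2.resize(a,(782,510),interpolation=2))
s=get_state();print(s["position"],s["contact_force"])
```

```text
[474.1080152    3.95879132 213.07009683] [-0.31653131 -0.10487368  0.02833239]
```

View pics/n3.png

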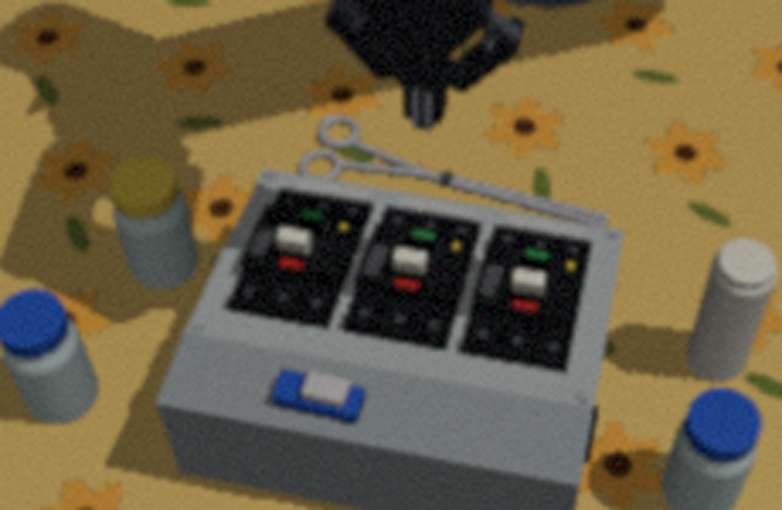

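All three handles, at (294,240), (410,262) and (528,282), now look alike and stand at their red marks. Nothing else has moved, and the gripper is clear.

```bash
python3 -c "
from workcell import *
print(sign_off())"
```

```text
the job is handed in; nothing more can be done
None
```

I reset the tripped breaker (the middle one) and handed the job in at about 9.6 s of the 38 s allowed. `sign_off()` gives no verdict, so I don't have a confirmed pass.

- **Off:** I pushed the handle down with the closed fingers. It stopped moving as the force rose to about 25 N. After I lifted clear, the picture showed it lying over the green mark and staying there.
- **On:** I pushed it up from the front side until it stopped at about 18 N horizontally, then backed off and lifted away.
- **Last picture:** all three handles stand alike at their red marks. The jars, canister, forceps and straw cutter look unmoved. The contact force reads about zero.
- **Loose end:** I judged the handle angles from the pictures and the force at the stops, because the joint values can't be read. In the off picture the handle showed about 2 pixels lower than I predicted. I put that down to part of the shank being in view, since it had met the stop and stayed off.

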